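Set a beaker under the flip-over electrode and tip the electrode down into it

ROBOT

A 6-joint arm with a two-finger parallel gripper is mounted at the origin on the work surface; the furniture and walls round the work are solid. World frame = base frame: x ahead of the robot, y to its left, z up, the work surface at z = 0. Lengths are in mm, angles in rad, forces in N, time in s.
With the tool pointing down it reaches from about 350 to 775 mm from the base axis. Payload 5.5 kg.
Tool frame: the origin (TCP) lies on the centre line of the jaws, within the pads' length; the fingertips stand 8 mm ahead of it and the grasp point (between the pads) lies 11 mm behind it; z points along the fingers, y is the line along which they close (so a half turn about z gives the same grasp; the last joint's range is limited). The gripper opens to 85 mm and grips with 20 to 120 N. Pads are 22 mm wide; open, the fingers measure 114 mm over their backs; the gripper's body (76 mm by 85 mm) begins 54 mm behind the grasp point. The pads swing forward as they close: fully open they stand 13 mm farther back than shut.
Start: joints at [1.015, 0.313, 0.046, 1.304, 0, 1.431], TCP at [232.283, 526.038, 239.323] pointing down, gripper open.
Joint ranges: [-2.76, 2.76], [-0.86, 1.69], [-1.03, 1.26], [-2.2, 2.34], [-1.47, 1.5], [-3.14, 3.14]. Speed limits (rad/s): [2.57, 2.57, 3.14, 3.14, 3.14, 3.14].

INTERFACE

Orientations are given as a unit quaternion [x, y, z, w].
In Python, from workcell import bot gives the robot as it stands.
- The arm moves only by the tool drive_tool, never from a script. Its argument "increments" is a list of rows, each a list of 2 entries, a list of its own where there are three numbers: the shift along the tool's x, y, z in cm, then the turn, a rotation vector about the tool's x, y, z in degrees. A call has 1 to 8 rows; each row is the pose to reach, as a shift and turn from the pose commanded when the call began, along the tool's axes at that moment; what a row does not reach only later rows make up. A row lasts 1/10 s, in which the tool goes at most 50 mm and 8.59 degrees, less where a joint would pass 70% of its speed; a pose out of reach is approached as far as the arm can. A call with a gripper value outside its range is refused whole. "gripper" is the gripper's target within -1 to 1 (fully open at 1, half-way at 0, shut at -1), set as the call begins (left out, the last holds). The fingers move at their own pace and stop on an object; "force" is the grip in N (left out, the last holds). Time passes only in rows, so rows that repeat a pose let the fingers close. It gives the time, the measured TCP pose, the force, the opening and the grip force at its end, in the units of the state.
- bot.get_state(): the state, without advancing time (a new reading comes with each control period).
- bot.read_camera(name): name is "scene" or "top" or "wrist"; returns a dict with "img" (420x560x3 uint8, red, green, blue), "z_map" (420x560 float32, mm along the optical axis (not along the pixel's ray), 0 where there is no reading), "K" (3x3 intrinsics, pixels), "D" ([k1, k2, p1, p2, k3] as OpenCV has them; the pictures are not rectified), "xyz" and "rotation" of the camera in the world. Camera axes: x right, y down, z forward; pixel columns grow to the right and rows downward; lengths in mm; the calibration is good to about 2 mm. A picture is of the moment at which its call begins.
- bot.hand_in(): hands the job in; it is judged then, once.
The state is a dict: "time_s": time; "joint_positions": joint angles; "qvel": joint speeds; "joint_torque": joint torques, N m; "eef_pos": TCP position; "tcp_rot": TCP orientation; "ft_force": force on the tool from outside, world axes, zero at the start; "wrist_torque": the same for the moment, N m; "grip_width": finger opening in mm; "finger_force": force on a finger pad.
Only numpy, scipy, OpenCV 4.12 (cv2) and the standard library are available. Lean on these libraries where they do the work, as an engineer would, in place of code of your own. Each camera call takes 0.05 s, during which the arm holds its last target. There are 200 camera calls.

TASK

Get the sample ready for a pH reading without lifting anything: push the wide glass beaker along the bench into the open bay of the electrode stand, fully home against the back of the bay. Then push on the black holder of the flipped-up electrode arm to tip it over, smoothly, until the arm is right down on its stop and the electrode stands in the beaker. Do not push on the glass electrode, keep it from knocking against the beaker, keep the beaker upright, and leave the flask, small beaker and dropper bottle beside it where they are.

Things in the scene. Friction and masses are not known exactly. Their poses are not given: they have to be found in the camera images.
- beaker: Wide clear glass beaker, open at the top, 86 mm across the rim (about 81 mm near the bottom, small spout) and 86 mm high, about 80 g, too wide to grip. It stands loose on the bench. Origin: centre of its underside; z up. Wall about 6 mm, inner floor 4 mm up. Slides when pushed low down (15 to 40 mm above the bench).
- stand: Fixed electrode stand: a white U-shaped foot 14 mm high; two prongs (22 mm wide, round ends, ending at x = -64 mm) enclose a bay 92 mm wide with a rounded black rubber back. Origin: on the bench at the seat, where the centre of the beaker comes when home. x from seat to hinge, so the bay opens to -x; y across; z up. Foot to x = 184, y = +-68 mm. Hinge cheeks 95 mm high at x = 121 to 171 mm.
- electrode_arm (a joint): Hinge of the electrode arm, rad; axis along the stand's y through point hinge. 0: down on its stop, electrode upright over the seat, tip 30 mm above the bench. Grows as the arm flips up and back, away from the bay; at 1.57 the electrode is level; end of travel 1.85. Friction hinge: stays where left, moves with about 2 to 4 N at the holder.
- hinge (a point): Point on the hinge axis of the electrode arm, midway between the cheeks: x = 150 mm, z = 70 mm in the stand's frame. At joint 0 the arm, a steel rod 11 mm thick, rises 100 mm from it, bends and runs 150 mm towards the stand's -x to the black holder. A black friction knob on the +y side reaches y = 43 mm.
- push_pad (a point): Centre of the flat round outer end (36 mm across) of the black holder at the arm's end: the place to push. z axis: outward normal of that face (up at joint 0; level, away from the bay, at 1.57). At joint 0 it lies 150 mm towards the stand's -x and 116 mm above the hinge. The collar is 18 mm thick; the electrode sticks out of its other side.
- electrode_tip (a point): Tip of the glass electrode (8 to 12 mm thick, 134 mm long), 156 mm from push_pad along the electrode; it moves with the arm. When the arm comes down it sweeps nearly straight down into the bay's seat.
- electrode: The glass electrode with its black cap held by the arm; the part not to be pushed on. Origin about the middle of its length, beside it.
- flask: Conical flask, 61 mm across, 105 mm high, loose, beside the stand; bystander. Origin: centre of its underside.
- small_beaker: Small beaker, 55 mm across, 58 mm high, loose; bystander. Origin: centre of its underside.
- dropper: Brown dropper bottle with black rubber top, 34 mm across, 102 mm high, loose; bystander. Origin: centre of its underside.
Things that resemble listed ones, but are neither listed nor needed, are in the scene too. What is shaped like the beaker but pink is not meant.

How it is judged:
By the outcome, as a careful person would: the job done as asked, in the order asked, and still so for the second after the job is handed in, with the robot touching nothing.
It also fails if it takes over 67 s, if anything falls off the work surface, if the arm or the gripper's body presses on something with over 40 N, if the wrist force passes 120 N, or if a joint passes its speed limit or range.

## Working session

There is one attempt and no reset: what is moved stays moved. The work goes in short steps, Python scripts to look and compute and a tool call to move; the robot and the scene stay as the last step left them, time stands still between calls to the robot, and variables do not carry over. Pictures are saved under pics/ and viewed, at most 10 in all, crops included, and the job is handed in when it is done.

Besides the shell and the picture viewer there is one more tool, called as name(argument=value, ...) on one line, values as JSON. drive_tool: Moves the arm, as the interface text tells. Its arguments: {"type":"object","properties":{"increments":{"type":"array"},"gripper":{"type":"number"},"force":{"type":"number"}},"required":["increments"]}

```bash
mkdir -p pics; ls; cat > h.py <<'E'
import numpy as np, cv2
from workcell import bot
from scipy.spatial.transform import Rotation as R
def cam(n):
    c=bot.read_camera(n); c['R']=np.array(c['rotation']); 
    if c['R'].size==4: c['R']=R.from_quat(c['R']).as_matrix()
    c['R']=c['R'].reshape(3,3); c['o']=np.array(c['xyz'],float); c['K']=np.array(c['K'],float); c['D']=np.array(c['D'],float); return c
def rays(c,uv):
    p=cv2.undistortPoints(np.array(uv,float).reshape(-1,1,2),c['K'],c['D']).reshape(-1,2)
    return np.c_[p,np.ones(len(p))]@c['R'].T
def onz(c,uv,z):
    d=rays(c,uv); return c['o']+d*((z-c['o'][2])/d[:,2])[:,None]
def cloud(c):
    h,w=c['z_map'].shape; v,u=np.mgrid[:h,:w]
    d=rays(c,np.c_[u.ravel(),v.ravel()]); return (c['o']+d*c['z_map'].reshape(-1,1)).reshape(h,w,3)
def save(c,f,crop=None,s=1):
    i=c['img'][:,:,::-1]
    if crop: i=i[crop[1]:crop[3],crop[0]:crop[2]]
    cv2.imwrite(f,cv2.resize(np.ascontiguousarray(i),None,fx=s,fy=s,interpolation=cv2.INTER_CUBIC))
E
python3 - <<'E'
from h import *
import pickle
for n in('scene','top'):
    c=cam(n); save(c,f'pics/{n}.png',s=1.4); pickle.dump(c,open(n+'.pkl','wb')); print(n,c['o'],c['R'].round(3).tolist(),c['K'].tolist(),c['D'])
print(bot.get_state())
E
```

```text
pics
scene [ 131.16981955 -440.10622826  692.52485624] [[0.776, -0.419, 0.472], [-0.631, -0.51, 0.584], [-0.004, -0.751, -0.661]] [[483.67923221680684, 0.0, 279.83223886443415], [0.0, 483.67923221680684, 206.9146609886946], [0.0, 0.0, 1.0]] [-0.01098288  0.          0.          0.          0.        ]
top [436.50676063  54.86505341 986.40110003] [[0.006, -0.993, 0.118], [-1.0, -0.007, -0.005], [0.006, -0.118, -0.993]] [[395.97478513524095, 0.0, 285.1681494394372], [0.0, 395.97478513524095, 204.78533590090686], [0.0, 0.0, 1.0]] [-0.01880995  0.          0.          0.          0.        ]
{'time_s': 0.1, 'joint_positions': array([ 1.01540413e+00,  3.13945365e-01,  4.50927115e-02,  1.30359080e+00,
       -6.89168074e-06,  1.43121160e+00]), 'qvel': array([-0.00079517,  0.00012051,  0.00363005,  0.00163847, -0.0006582 ,
        0.00079147]), 'joint_torque': array([ 2.53843122e-03, -4.81726313e+01,  2.99243706e+01,  1.27600881e-02,
       -1.54206964e-04,  5.96345927e-06]), 'eef_pos': array([232.02829951, 525.62730434, 238.48665854]), 'tcp_rot': array([ 2.06409162e-01,  9.78465421e-01, -7.75510881e-04, -2.77213449e-04]), 'ft_force': array([-1.31779846, -0.24988061, -0.26604365]), 'wrist_torque': array([0.01802275, 0.03419914, 0.04403863]), 'finger_force': 0.0, 'grip_width': 85.61447575122848}
```

View pics/scene.png

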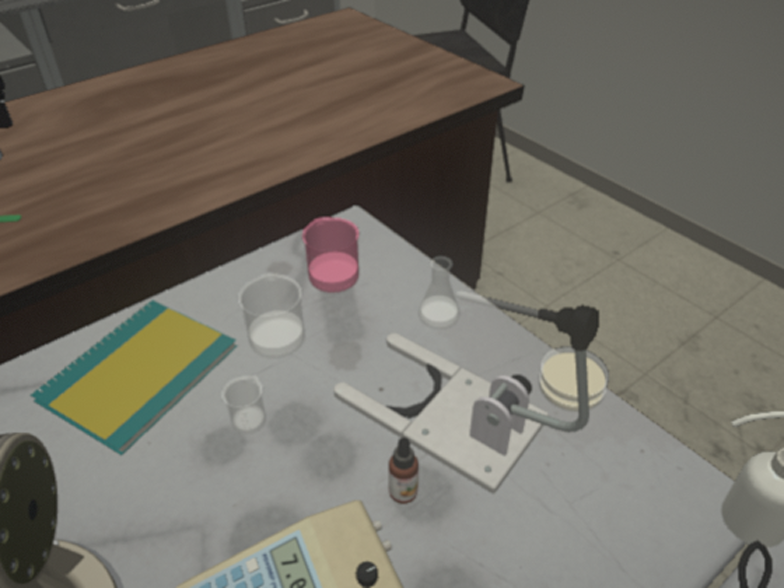

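View pics/top.png

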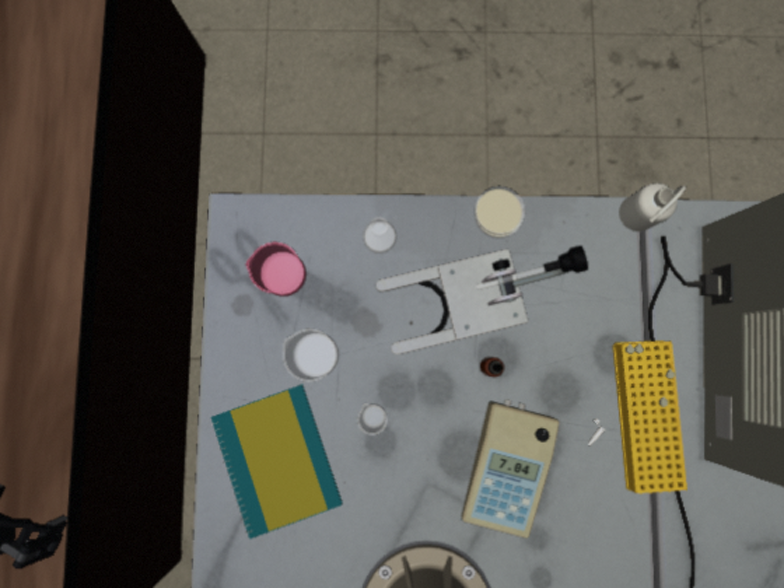

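The top view has three beaker-like things: the pink beaker at (275,268), the wide clear beaker at (312,355) and the small beaker at (373,418). All pixels are in the 1.4x picture. The clear wide one fits, because it isn't pink and is clearly wider than the small one. The stand's bay opens left at (400,315), and the arm is flipped back with its holder at (573,260). The flask is at (380,235) and the dropper at (491,367).

```bash
python3 - <<'E'
from h import *
import pickle
t=pickle.load(open('top.pkl','rb')); s=pickle.load(open('scene.pkl','rb'))
save(t,'pics/topcrop.png',(140,125,440,320),2.6)
P=cloud(t)
def show(n,m,P=P):
    q=P[m]; print(n,m.sum(), np.median(q,0).round(1) if len(q) else '')
z=P[:,:,2]
# bench level
print('bench z', [np.median(z[300:310,a:a+20]).round(1) for a in (250,300,400)])
# foot by white mask + height
hsv=cv2.cvtColor(t['img'],cv2.COLOR_RGB2HSV)
m=((z>9)&(z<20)).astype(np.uint8); m[:, :255]=0; m[:,395:]=0; m[:170]=0; m[260:]=0
n,l,st,ce=cv2.connectedComponentsWithStats(m); i=1+np.argmax(st[1:,4]); print(st[i],ce[i])
m=(l==i).astype(np.uint8)
cs,_=cv2.findContours(m,cv2.RETR_EXTERNAL,cv2.CHAIN_APPROX_NONE); c=max(cs,key=cv2.contourArea)
w=onz(t,c.reshape(-1,2),14)[:,:2]
r=cv2.minAreaRect(w.astype(np.float32)); print('foot rect',r, cv2.boxPoints(r).round(1).tolist())
# elevated components
for nm,lo,hi in (('pad',180,300),('tall',40,180)):
    mm=((z>lo)&(z<hi)).astype(np.uint8); mm[:,:150]=0; mm[:,430:]=0; mm[:130]=0; mm[330:]=0
    n,l,st,ce=cv2.connectedComponentsWithStats(mm)
    for k in range(1,n):
        if st[k,4]>15:
            q=P[l==k]; print(nm,st[k].tolist(),np.median(q,0).round(1),q.min(0).round(1),q.max(0).round(1))
# dark holder in both
for nm,c,b in (('top',t,(385,170,425,200)),('scene',s,(385,205,435,255))):
    PP=cloud(c); x0,y0,x1,y1=b; g=c['img'][y0:y1,x0:x1].max(2)<60
    q=PP[y0:y1,x0:x1][g]; q=q[q[:,2]>150]; print(nm,'holder',len(q),np.median(q,0).round(1),np.percentile(q,3,axis=0).round(1),np.percentile(q,97,axis=0).round(1))
# bright discs at bottom: beaker & bystanders
for nm,b in (('beaker',(200,230,245,275)),('small',(252,285,280,312)),('flask',(255,150,290,185)),('pink',(175,170,222,215))):
    x0,y0,x1,y1=b; q=P[y0:y1,x0:x1].reshape(-1,3); print(nm,[np.sum((q[:,2]>a)&(q[:,2]<a+15)) for a in range(-5,120,15)])
    g=(t['img'][y0:y1,x0:x1].min(2)>175).astype(np.uint8)
    cs,_=cv2.findContours(g,cv2.RETR_EXTERNAL,cv2.CHAIN_APPROX_NONE)
    if cs:
        c=max(cs,key=cv2.contourArea); (cx,cy),rr=cv2.minEnclosingCircle(c); print('  disc',cx+x0,cy+y0,rr,onz(t,[[cx+x0,cy+y0]],8).round(1))
E
```

```text
bench z [np.float64(5.2), np.float64(-0.3), np.float64(-0.6)]
[ 269  178  109   75 3331] [329.25247673 214.0945662 ]
foot rect ((527.8426513671875, -41.40675354003906), (135.62786865234375, 246.60638427734375), 14.053711891174316) [[432.1000061035156, 61.70000076293945], [492.0, -177.5], [623.5999755859375, -144.60000610351562], [563.7000122070312, 94.69999694824219]]
pad [340, 175, 80, 32, 611] [ 553.7 -166.8  239.8] [ 527.2 -202.5  205.6] [583.7 -57.4 261.2]
tall [262, 155, 19, 20, 227] [635.7  84.6  66.8] [623.3  63.5  40. ] [656.  107.2 108. ]
tall [176, 173, 41, 37, 503] [581.5 271.3  78.2] [534.2 213.6  40.5] [616.7 303.2  90. ]
tall [346, 185, 23, 16, 174] [ 573.5 -117.3   82.7] [ 559.6 -143.7   43.7] [592.1 -95.1  95.8]
tall [350, 192, 55, 25, 342] [ 549.7 -141.2   84.3] [ 521.  -215.3   42.4] [ 573.1 -104.8  111.8]
tall [202, 235, 39, 38, 407] [432.6 215.7  83.2] [390.4 153.8  40. ] [473.6 238.3  89.9]
tall [345, 255, 16, 14, 176] [ 415.  -103.7   64.5] [ 399.4 -125.2   40.2] [430.  -92.1 102.8]
tall [342, 287, 57, 43, 1855] [ 301.9 -145.4   52.6] [ 259.3 -214.7   40. ] [355
[... 254 characters left out ...]
570.9 -159.7  258.9]
beaker [np.int64(812), np.int64(720), np.int64(76), np.int64(63), np.int64(46), np.int64(160), np.int64(138), np.int64(0), np.int64(0)]
  disc 225.2763156890869 253.0592098236084 14.320709228515625 [[432.5 196.2   8. ]]
small [np.int64(553), np.int64(28), np.int64(18), np.int64(47), np.int64(107), np.int64(0), np.int64(0), np.int64(0), np.int64(0)]
flask [np.int64(761), np.int64(139), np.int64(95), np.int64(71), np.int64(51), np.int64(25), np.int64(15), np.int64(65), np.int64(0)]
  disc 269.5 167.5 9.192488670349121 [[646.9  90.1   8. ]]
pink [np.int64(858), np.int64(625), np.int64(112), np.int64(96), np.int64(106), np.int64(164), np.int64(137), np.int64(0), np.int64(0)]
```

View pics/topcrop.png

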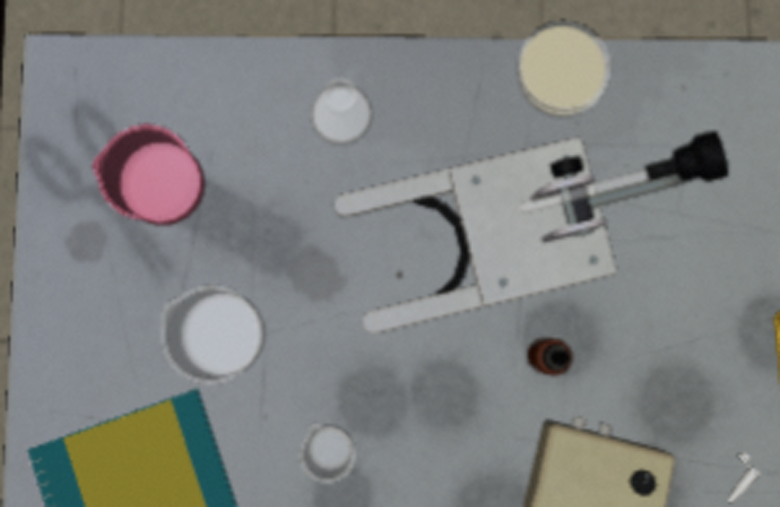

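The crop confirms the wide clear beaker at crop (215,333), at world ≈ (432,196). The foot fit gives the seat at ≈ (513,17), with stand x along (0.2425,−0.970). I'll push with half-open fingers as a cradle, leaning back 20° so that contact stays low.

```bash
cat >> h.py <<'E'
S=np.array([513.3,16.8,0]); D=np.array([.2425,-.970,0]); D/=np.linalg.norm(D); U=np.array([0,0,1.]); Y=np.cross(U,D)
def W(x,y,z): return S+x*D+y*Y+z*U
def T(tilt,sg=-1,yaw=0):   # tool z leans towards +stand x by tilt deg; tool x = sg*forward
    a=np.radians(tilt); c,s=np.cos(np.radians(yaw)),np.sin(np.radians(yaw)); d=c*D+s*Y
    z=np.sin(a)*d-np.cos(a)*U; x=sg*(np.cos(a)*d+np.sin(a)*U); return np.c_[x,np.cross(z,x),z]
def inc(*wp):
    st=bot.get_state(); p0=np.array(st['eef_pos']); R0=R.from_quat(st['tcp_rot']).as_matrix()
    for p,Rt in wp:
        print((R0.T@(p-p0)/10).round(2).tolist(), np.degrees(R.from_matrix(R0.T@Rt).as_rotvec()).round(1).tolist())
def stat():
    st=bot.get_state(); p=st['eef_pos']-S
    print('t',st['time_s'],'stand',np.round([p@D,p@Y,p[2]],1),'q',np.round(st['joint_positions'],2),'F',np.round(st['ft_force'],1),'w',round(st['grip_width'],1))
E
python3 -c "
from h import *
stat()
inc((W(-270,-35,120),T(20)),(W(-270,-35,28),T(20)))"
```

```text
t 0.1 stand [-561.9 -149.5  238.5] q [ 1.02  0.31  0.05  1.3  -0.    1.43] F [-1.3 -0.2 -0.3] w 85.6
[-26.95, -16.0, 11.87] [9.0, -18.6, 51.6]
[-26.95, -15.98, 21.07] [9.0, -18.6, 51.6]
```

drive_tool(increments=[[[-4,-2.4,1.8],[1.4,-2.8,7.8]],[[-8,-4.8,3.6],[2.7,-5.6,15.6]],[[-12,-7.2,5.4],[4,-8.4,23]],[[-16,-9.6,7.2],[5.4,-11,31]],[[-20,-12,9],[6.7,-14,38.5]],[[-24,-14.2,10.6],[8,-16.6,46]],[[-27,-16,11.9],[9,-18.6,51.6]],[[-27,-16,11.9],[9,-18.6,51.6]]], gripper=0.3)

```text
time_s: 0.9
eef_pos: [415.2, 267.3, 117.8]
tcp_rot: [0.608, 0.774, -0.109, 0.137]
ft_force: [-1.0, 0.9, 0.5]
grip_width: 55.4
finger_force: 0.0
```

```bash
python3 -c "
from h import *
stat()
inc((W(-270,-35,28),T(20)))"
```

```text
t 0.9 stand [-266.8  -34.5  117.8] q [ 0.6   0.35 -0.25  1.09 -0.33  1.95] F [-1.   0.9  0.5] w 55.4
[3.38, -0.04, 8.32] [-0.2, 0.1, -0.3]
```

drive_tool(increments=[[[1.1,0,2.8],[0,0,0]],[[2.2,0,5.6],[0,0,0]],[[3.4,0,8.3],[0,0,0]],[[3.4,0,8.3],[0,0,0]]])

```text
time_s: 1.3
eef_pos: [411.0, 273.2, 27.7]
tcp_rot: [0.605, 0.777, -0.109, 0.136]
ft_force: [-0.2, 0.6, -0.0]
grip_width: 55.5
finger_force: 0.0
```

```bash
python3 -c "
from h import *
stat()
inc((W(-238,-35,28),T(20)),(W(-155,0,28),T(20)),(W(-80,0,28),T(20)),(W(-43,0,28),T(20)))
c=cam('top'); save(c,'pics/pre.png',(180,130,330,300),3)"
```

```text
t 1.3 stand [-273.6  -37.1   27.7] q [ 0.61  0.45 -0.36  0.9  -0.32  1.96] F [-0.2  0.6 -0. ] w 55.5
[-3.35, 0.2, 1.19] [-0.2, 0.0, 0.2]
[-11.16, 3.69, 4.01] [-0.2, 0.0, 0.2]
[-18.21, 3.68, 6.59] [-0.2, 0.0, 0.2]
[-21.68, 3.67, 7.85] [-0.2, 0.0, 0.2]
```

View pics/pre.png

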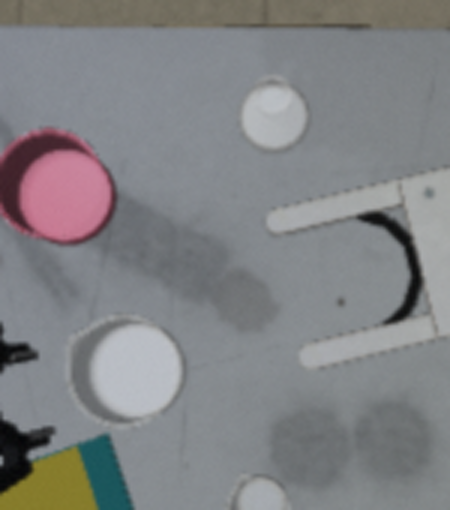

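The fingers at (15,350) and (35,435) straddle the line through the beaker centre at (127,370), so I can push.

drive_tool(increments=[[[-1,0.1,0.36],[0,0,0]],[[-2,0.1,0.7],[0,0,0]],[[-2.8,0.2,1],[0,0,0]],[[-3.4,0.2,1.2],[0,0,0]],[[-4,0.4,1.4],[0,0,0]],[[-4.6,0.7,1.6],[0,0,0]],[[-5.2,1,1.8],[0,0,0]],[[-5.8,1.3,2.05],[0,0,0]]])

```text
time_s: 2.15
eef_pos: [441.9, 217.3, 31.3]
tcp_rot: [0.606, 0.776, -0.106, 0.137]
ft_force: [-0.8, 0.2, 1.3]
grip_width: 55.7
finger_force: 0.4
```

```bash
python3 -c "
from h import *
stat()
inc((W(-155,0,28),T(20)),(W(-80,0,28),T(20)))
c=cam('top'); save(c,'pics/p2.png',(180,130,330,300),3)"
```

```text
t 2.15 stand [-211.8  -20.6   31.3] q [ 0.49  0.41 -0.41  0.84 -0.34  1.83] F [-0.8  0.2  1.3] w 55.7
[-5.23, 2.06, 2.25] [0.1, -0.0, -0.0]
[-12.28, 2.06, 4.81] [0.1, -0.0, -0.0]
```

View pics/p2.png

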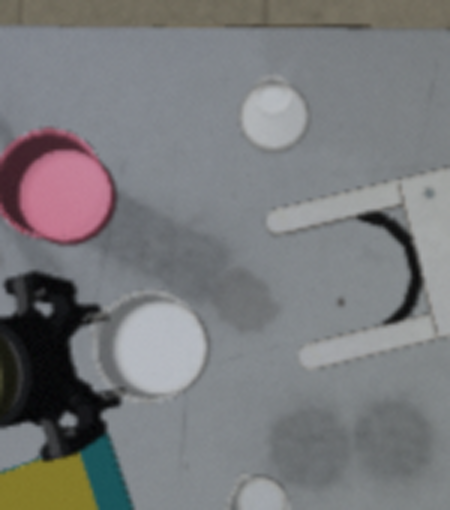

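The beaker is cradled between the finger tips, with its centre now at (150,347), so I keep going.

drive_tool(increments=[[[-0.7,0.3,0.3],[0,0,0]],[[-1.4,0.6,0.6],[0,0,0]],[[-2.1,0.9,0.9],[0,0,0]],[[-2.8,1.2,1.2],[0,0,0]],[[-3.5,1.5,1.5],[0,0,0]],[[-4.2,1.8,1.8],[0,0,0]],[[-4.8,2,2.1],[0,0,0]],[[-5.4,2.1,2.3],[0,0,0]]])

```text
time_s: 3.0
eef_pos: [476.4, 165.3, 28.0]
tcp_rot: [0.606, 0.776, -0.106, 0.137]
ft_force: [-0.7, 0.2, 1.0]
grip_width: 55.1
finger_force: 0.4
```

```bash
python3 -c "
from h import *
stat()
inc((W(-155,0,28),T(20)),(W(-80,0,28),T(20)))
c=cam('top'); save(c,'pics/p3.png',(180,130,330,300),3)
x0,y0,x1,y1=205,205,270,270
g=(c['img'][y0:y1,x0:x1].min(2)>175).astype(np.uint8)
cs,_=cv2.findContours(g,0,cv2.CHAIN_APPROX_NONE); k=max(cs,key=cv2.contourArea); (a,b),r=cv2.minEnclosingCircle(k); p=onz(c,[[a+x0,b+y0]],8)[0]-S; print(r,p@D,p@Y)"
```

```text
t 3.0 stand [-153.     0.2   28. ] q [ 0.37  0.41 -0.43  0.78 -0.35  1.71] F [-0.7  0.2  1. ] w 55.1
[0.18, -0.02, -0.07] [0.1, -0.0, -0.0]
[-6.87, -0.02, 2.49] [0.1, -0.0, -0.0]
8.732224464416504 -123.38992561088233 -16.57399866023082
```

View pics/p3.png

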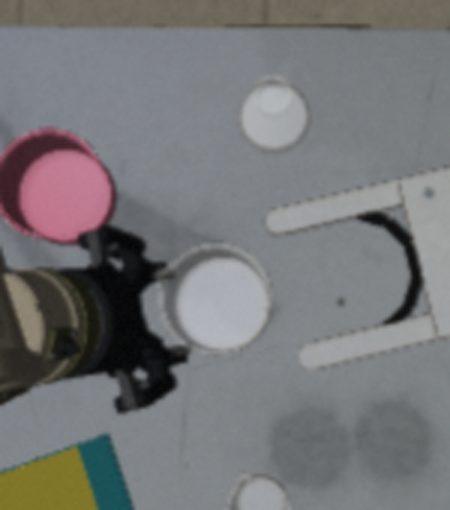

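The beaker floor disc is at (223,302), roughly lined up with the bay axis through the prong tips at (275,222) and (310,357). I'll check the numbers.

```bash
python3 -c "
from h import *
import pickle
c=pickle.load(open('top.pkl','rb'))
for n,u,z in (('disc',(223,302),6),('rim',(216,299),86),('prA',(275,222),14),('prB',(310,357),14)):
    p=onz(c,[[u[0]/3+180-.3,u[1]/3+130-.3]],z)[0]-S; print(n,round(p@D,1),round(p@Y,1))"
```

```text
disc -112.6 2.8
rim -112.6 0.7
prA -55.5 56.3
prB -53.6 -58.0
```

drive_tool(increments=[[[-0.8,0,0.3],[0,0,0]],[[-1.6,-0.1,0.6],[0,0,0]],[[-2.4,-0.1,0.9],[0,0,0]],[[-3.2,-0.1,1.2],[0,0,0]],[[-4,-0.15,1.5],[0,0,0]],[[-4.8,-0.15,1.75],[0,0,0]],[[-5.6,-0.15,2.0],[0,0,0]],[[-6.4,-0.15,2.3],[0,0,0]]])

```text
time_s: 3.85
eef_pos: [491.2, 98.8, 28.3]
tcp_rot: [0.606, 0.776, -0.106, 0.137]
ft_force: [0.7, 0.3, -1.1]
grip_width: 55.6
finger_force: 0.3
```

```bash
python3 -c "
from h import *
stat()
inc((W(-60,-1,28),T(20)),(W(-41,-1,28),T(20)))"
```

```text
t 3.85 stand [-84.9  -1.5  28.3] q [ 0.24  0.37 -0.48  0.71 -0.35  1.56] F [ 0.7  0.3 -1.1] w 55.6
[-2.33, 0.05, 0.88] [0.1, -0.0, -0.0]
[-4.12, 0.05, 1.53] [0.1, -0.0, -0.0]
```

Next I push slowly until it's home, and watch the force.

drive_tool(increments=[[[-0.6,0,0.2],[0,0,0]],[[-1.2,0,0.45],[0,0,0]],[[-1.8,0,0.65],[0,0,0]],[[-2.4,0,0.9],[0,0,0]],[[-2.9,0,1.05],[0,0,0]],[[-3.3,0,1.2],[0,0,0]],[[-3.6,0,1.35],[0,0,0]],[[-3.8,0,1.4],[0,0,0]]])

```text
time_s: 4.65
eef_pos: [501.0, 60.0, 28.1]
tcp_rot: [0.606, 0.776, -0.106, 0.137]
ft_force: [-0.1, 0.3, -0.2]
grip_width: 55.8
finger_force: 0.3
```

```bash
python3 -c "
from h import *
stat()
inc((W(-41,-1,28),T(20)))
c=cam('top'); save(c,'pics/p4.png',(230,140,400,270),4)"
```

```text
t 4.65 stand [-44.9  -1.5  28.1] q [ 0.16  0.36 -0.51  0.67 -0.35  1.48] F [-0.1  0.3 -0.2] w 55.8
[-0.36, 0.05, 0.14] [0.1, -0.0, -0.0]
```

View pics/p4.png

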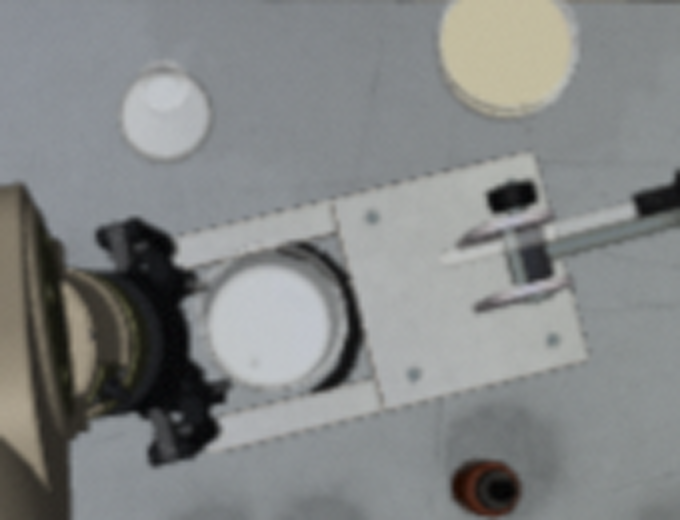

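The beaker at (270,320) is in the bay, a few mm short of the black back. I'll creep forward until the force shows contact.

drive_tool(increments=[[[-0.2,0,0.07],[0,0,0]],[[-0.4,0,0.15],[0,0,0]],[[-0.5,0,0.18],[0,0,0]],[[-0.6,0,0.22],[0,0,0]]])

```text
time_s: 5.1
eef_pos: [502.5, 54.0, 28.1]
tcp_rot: [0.606, 0.776, -0.106, 0.137]
ft_force: [-0.0, -0.1, -0.3]
grip_width: 55.5
finger_force: 0.2
```

```bash
python3 -c "
from h import *
stat()"
```

```text
t 5.1 stand [-38.7  -1.4  28.1] q [ 0.15  0.36 -0.51  0.67 -0.35  1.46] F [-0.  -0.1 -0.3] w 55.5
```

drive_tool(increments=[[[-0.1,0,0.04],[0,0,0]],[[-0.2,0,0.07],[0,0,0]],[[-0.3,0,0.11],[0,0,0]],[[-0.3,0,0.11],[0,0,0]]])

```text
time_s: 5.5
eef_pos: [503.2, 51.1, 28.0]
tcp_rot: [0.606, 0.776, -0.106, 0.137]
ft_force: [0.3, 0.7, -0.2]
grip_width: 55.5
finger_force: 0.8
```

```bash
python3 -c "
from h import *
stat()"
```

```text
t 5.5 stand [-35.7  -1.5  28. ] q [ 0.14  0.36 -0.51  0.66 -0.35  1.46] F [ 0.3  0.7 -0.2] w 55.5
```

drive_tool(increments=[[[-0.1,0,0.04],[0,0,0]],[[-0.2,0,0.07],[0,0,0]],[[-0.2,0,0.07],[0,0,0]]])

```text
time_s: 5.8
eef_pos: [503.2, 50.3, 27.9]
tcp_rot: [0.606, 0.777, -0.105, 0.136]
ft_force: [-2.8, 7.2, 2.4]
grip_width: 55.7
finger_force: 3.9
```

```bash
python3 -c "
from h import *
stat()"
```

```text
t 5.8 stand [-34.9  -1.7  27.9] q [ 0.14  0.36 -0.51  0.66 -0.34  1.45] F [-2.8  7.2  2.4] w 55.7
```

The 7.7 N contact force shows the beaker is home. I back straight out, then rise.

drive_tool(increments=[[[1.5,0,-0.55],[0,0,0]],[[3.5,0,-1.3],[0,0,0]],[[6,0,-2.2],[0,0,0]],[[8.5,0,-3.1],[0,0,0]],[[8,0,-5.5],[0,0,0]],[[6.5,0,-9.5],[0,0,0]],[[5,0,-13.5],[0,0,0]],[[3.5,0,-17.5],[0,0,0]]])

```text
time_s: 6.6
eef_pos: [480.9, 138.5, 182.2]
tcp_rot: [0.606, 0.776, -0.106, 0.137]
ft_force: [0.2, 0.9, -0.5]
grip_width: 55.6
finger_force: 0.0
```

```bash
cat >> h.py <<'E'
def push(q,back=0,q0=1.33,m0=26,down=5):
    h=np.array([150,70.]); a=np.radians(142.3)-q; P=h+189.6*np.array([np.cos(a),np.sin(a)])
    n=np.array([np.sin(q),np.cos(q)]); up=np.array([-np.cos(q),np.sin(q)]); m=m0*q/q0
    tilt=-(np.degrees(q)-m); t=np.radians(tilt); z=np.array([np.sin(t),-np.cos(t)])
    p=P-down*up*(q/q0)+n*(11*np.sin(np.radians(m))+back)-8*z
    return W(p[0],0,p[1]),T(tilt)
E
python3 -c "
from h import *
stat()
a=push(1.33,60)
hi=a[0].copy(); hi[2]=400
print(a[0],hi)
inc((W(0,0,390),T(0)),(W(150,0,400),T(-20)),(hi,a[1]),a)
c=cam('top'); s=cam('scene'); save(s,'pics/s2.png',(200,150,460,340),3)
import pickle; pickle.dump(c,open('top2.pkl','wb'))
PP=cloud(s); x0,y0,x1,y1=385,205,435,255; g=s['img'][y0:y1,x0:x1].max(2)<60
q=PP[y0:y1,x0:x1][g]; q=q[q[:,2]>200]-S; print('along',np.percentile(q@D,[1,50,97,99]),'lat',np.percentile(q@Y,[3,50,97]),'z',np.percentile(q[:,2],[3,97]))
"
```

```text
t 6.6 stand [-125.9   -2.   182.2] q [ 0.32  0.24 -0.24  1.12 -0.35  1.65] F [ 0.2  0.9 -0.5] w 55.6
[ 585.36119113 -271.4447645   259.06129591] [ 585.36119113 -271.4447645   400.        ]
[-18.94, 0.22, -15.21] [0.1, 20.0, 0.0]
[-33.38, 0.21, -11.02] [0.1, 40.0, 0.0]
[-47.2, 0.2, -5.99] [0.1, 70.2, 0.1]
[-42.38, 0.18, 7.26] [0.1, 70.2, 0.1]
along [176.14122445 216.82857044 228.31592263 228.98076223] lat [-20.17948803 -11.55954711   2.61594647] z [218.17506359 258.95610205]
```

View pics/s2.png

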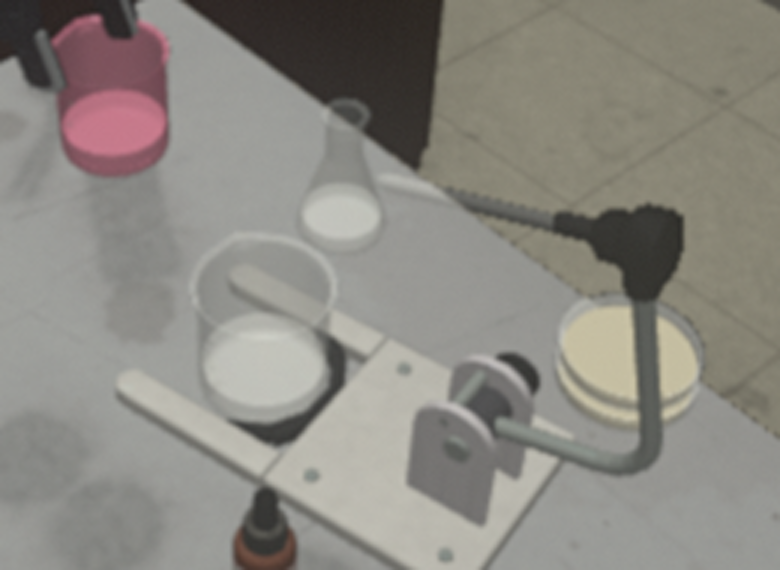

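The beaker at (265,340) stands upright against the black back. The electrode holder is at (645,245), with its end face toward +stand x at about 229 mm and z≈240. I'll go high over to the far side with the fingers shut.

drive_tool(increments=[[[-4,0,-3.5],[0,4,0]],[[-8,0,-7],[0,8,0]],[[-12,0,-10.5],[0,12,0]],[[-16,0,-13.5],[0,16,0]],[[-19,0.1,-15.2],[0,20,0]],[[-23,0.2,-14],[0,26,0]],[[-28,0.2,-12.6],[0,33,0]],[[-33,0.2,-11.1],[0,40,0]]], gripper=-1, force=30)

```text
time_s: 7.5
eef_pos: [548.1, -122.6, 398.9]
tcp_rot: [0.605, 0.777, 0.11, -0.136]
ft_force: [3.1, -0.4, 1.2]
grip_width: 0.3
finger_force: 0.0
```

```bash
python3 -c "
from h import *
stat()
a=push(1.33,60)
hi=a[0].copy(); hi[2]=400
inc((hi,a[1]),a)"
```

```text
t 7.5 stand [ 1.436e+02 -1.000e-01  3.989e+02] q [-0.5   0.49  0.65  1.97  0.26  0.79] F [ 3.1 -0.4  1.2] w 0.3
[-14.37, -0.01, -5.38] [0.3, 30.1, 0.3]
[-19.22, -0.1, 7.85] [0.3, 30.1, 0.3]
```

drive_tool(increments=[[[-3,0,-1.1],[0,6,0]],[[-6,0,-2.2],[0,12,0]],[[-9,0,-3.3],[0,18,0]],[[-12,0,-4.5],[0,24,0]],[[-14.4,0,-5.4],[0,30,0]],[[-14.4,0,-5.4],[0,30,0]]])

```text
time_s: 8.1
eef_pos: [531.8, -217.3, 322.6]
tcp_rot: [0.569, 0.709, 0.266, -0.321]
ft_force: [-0.7, 0.9, 2.1]
grip_width: 0.1
finger_force: 0.0
```

```bash
python3 -c "
from h import *
stat()
a=push(1.33,60)
inc(a)"
```

```text
t 8.1 stand [231.6 -38.9 322.6] q [-0.76  0.89  0.9   2.34  0.45  0.41] F [-0.7  0.9  2.1] w 0.1
[-9.04, 4.03, -0.68] [1.8, 1.0, -0.7]
```

q4 hit its limit because the tool points inward too far. I'll yaw the push direction toward tangential and lessen the tilt.

```bash
cat >> h.py <<'E'
def push(q,back=0,q0=1.33,tilt0=40,yaw=-25,lat=0):
    a=np.radians(142.3)-q; P=W(150+189.6*np.cos(a),lat,70+189.6*np.sin(a))
    n=np.sin(q)*D+np.cos(q)*U; t=np.radians(tilt0*q/q0); w=np.radians(yaw)
    z=-np.sin(t)*(np.cos(w)*D+np.sin(w)*Y)-np.cos(t)*U
    y0=T(0)[:,1]; y=y0-(y0@z)*z; y/=np.linalg.norm(y); x=np.cross(y,z)
    c=-11*np.sign(x@n)*x-14*np.sign(y@n)*y; s=-(c@n)
    p=P+n*(s+back)-.5*(c+s*n)*q/q0-8*z
    return p,np.c_[x,y,z]
E
python3 -c "
from h import *
a=push(1.33,60); hi=a[0].copy(); hi[2]+=70
print(a[0],hi)
inc((hi,a[1]),a)"
```

```text
[ 590.50675331 -273.21107617  263.13646332] [ 590.50675331 -273.21107617  333.13646332]
[-3.62, 4.58, -5.73] [-13.9, -11.7, -2.6]
[-8.92, 4.5, -1.15] [-13.9, -11.7, -2.6]
```

drive_tool(increments=[[[-1,1.2,-1.5],[-4,-3,-0.7]],[[-2,2.4,-3],[-8,-6,-1.4]],[[-3,3.6,-4.5],[-12,-9,-2]],[[-3.6,4.6,-5.7],[-14,-11.7,-2.6]],[[-3.6,4.6,-5.7],[-14,-11.7,-2.6]]])

```text
time_s: 8.6
eef_pos: [592.3, -269.7, 348.2]
tcp_rot: [0.609, 0.719, 0.296, -0.156]
ft_force: [-0.3, 1.2, 0.8]
grip_width: 0.0
finger_force: 0.0
```

```bash
python3 -c "
from h import *
stat()
a=push(1.33,60); hi=a[0].copy(); hi[2]+=70
inc((hi,a[1]),a)"
```

```text
t 8.6 stand [297.1   7.1 348.2] q [-0.8   0.78  0.89  2.1   0.56  0.49] F [-0.3  1.2  0.8] w 0.0
[-1.12, -0.56, 0.93] [0.6, 1.2, 1.1]
[-5.22, -2.21, 6.36] [0.6, 1.2, 1.1]
```

drive_tool(increments=[[[-1.1,-0.5,1.4],[0,0,0]],[[-2.2,-1,2.8],[0,0,0]],[[-3.4,-1.5,4.2],[0.3,0.6,0.5]],[[-4.4,-1.9,5.4],[0.6,1.2,1.1]],[[-5.2,-2.2,6.4],[0.6,1.2,1.1]],[[-5.2,-2.2,6.4],[0.6,1.2,1.1]]])

```text
time_s: 9.2
eef_pos: [589.6, -270.9, 259.0]
tcp_rot: [0.612, 0.712, 0.298, -0.174]
ft_force: [-0.4, -0.0, -0.6]
grip_width: -0.1
finger_force: 0.0
```

```bash
python3 -c "
from h import *
stat()
inc(push(1.33,20),push(1.33,0))
s=cam('scene'); save(s,'pics/s3.png',(300,130,500,280),3.8)"
```

```text
t 9.2 stand [297.6   4.3 259. ] q [-0.8   0.78  0.66  1.91  0.56  0.49] F [-0.4 -0.  -0.6] w -0.1
[2.54, -0.68, 2.57] [-0.3, -0.5, -0.2]
[3.79, -1.1, 4.08] [-0.3, -0.5, -0.2]
```

View pics/s3.png

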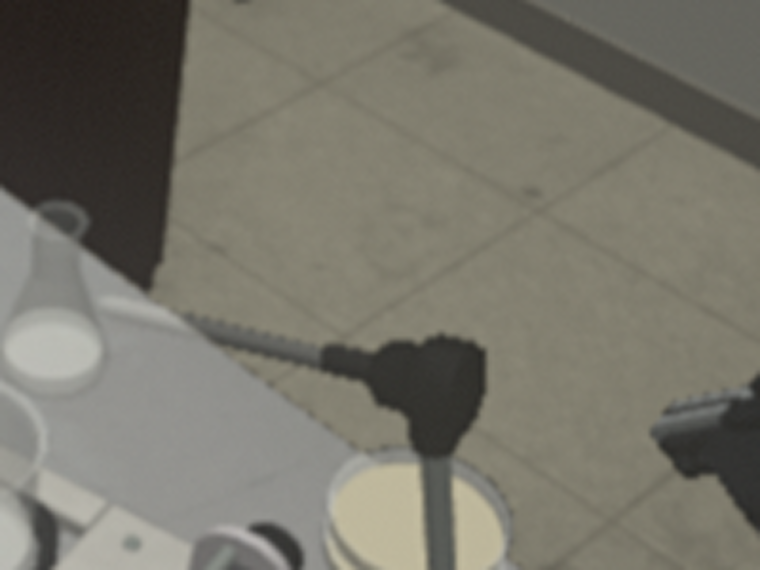

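The finger tips at (655,430) are in line with the holder's end face at about (485,382), following the electrode's slope. Now I approach.

drive_tool(increments=[[[0.7,-0.2,0.7],[0,0,0]],[[1.4,-0.4,1.4],[0,0,0]],[[2,-0.6,2],[0,0,0]],[[2.6,-0.7,2.6],[0,0,0]],[[3.1,-0.8,3.2],[0,0,0]],[[3.5,-1,3.7],[0,0,0]]])

```text
time_s: 9.85
eef_pos: [578.4, -221.3, 253.6]
tcp_rot: [0.612, 0.713, 0.298, -0.171]
ft_force: [0.3, -0.4, 0.5]
grip_width: -0.1
finger_force: 0.0
```

```bash
python3 -c "
from h import *
stat()
for q in (1.33,1.28,1.23,1.18,1.13,1.08): inc(push(q))"
```

```text
t 9.85 stand [246.8   5.4 253.6] q [-0.76  0.67  0.44  1.78  0.57  0.53] F [ 0.3 -0.4  0.5] w -0.1
[0.11, -0.27, 0.63] [-0.1, -0.2, -0.0]
[1.09, -0.34, 0.84] [0.4, -1.6, -0.4]
[2.05, -0.43, 1.1] [1.0, -3.0, -0.8]
[3.0, -0.53, 1.4] [1.5, -4.4, -1.1]
[3.94, -0.65, 1.75] [2.0, -5.8, -1.5]
[4.85, -0.78, 2.15] [2.6, -7.2, -1.8]
```

drive_tool(increments=[[[0.1,-0.2,0.4],[0,0,0]],[[0.3,-0.3,0.65],[0,-0.4,0]],[[0.7,-0.3,0.75],[0.2,-0.9,-0.2]],[[1.1,-0.35,0.85],[0.4,-1.6,-0.4]],[[1.55,-0.4,0.97],[0.7,-2.3,-0.6]],[[2.05,-0.43,1.1],[1,-3,-0.8]],[[2.5,-0.48,1.25],[1.2,-3.7,-1]],[[3,-0.53,1.4],[1.5,-4.4,-1.1]]])

```text
time_s: 10.65
eef_pos: [569.1, -189.9, 259.9]
tcp_rot: [0.614, 0.729, 0.266, -0.148]
ft_force: [1.4, -2.1, 1.1]
grip_width: -0.2
finger_force: 0.9
```

```bash
python3 -c "
from h import *
stat()
for q in (1.18,1.13,1.08,1.03,.98): inc(push(q))
s=cam('scene'); save(s,'pics/s4.png',(300,130,500,280),3.8)"
```

```text
t 10.65 stand [214.1   4.  259.9] q [-0.71  0.56  0.32  1.67  0.53  0.6 ] F [ 1.4 -2.1  1.1] w -0.2
[0.02, 0.0, 0.01] [-0.0, 0.1, -0.0]
[0.98, -0.09, 0.29] [0.5, -1.4, -0.4]
[1.93, -0.19, 0.61] [1.1, -2.8, -0.7]
[2.85, -0.3, 0.98] [1.6, -4.2, -1.0]
[3.76, -0.42, 1.4] [2.2, -5.5, -1.3]
```

View pics/s4.png

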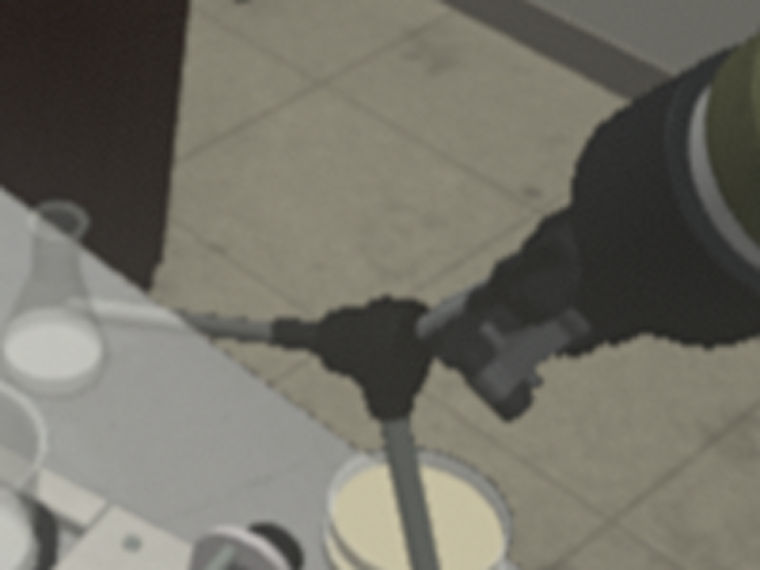

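The tips sit on the holder's end face at (425,335) and the arm is already turning. I keep pushing along the arc.

drive_tool(increments=[[[0.5,-0.05,0.15],[0.25,-0.7,-0.2]],[[1,-0.1,0.3],[0.5,-1.4,-0.4]],[[1.45,-0.15,0.45],[0.8,-2.1,-0.55]],[[1.93,-0.2,0.61],[1.1,-2.8,-0.7]],[[2.4,-0.25,0.79],[1.35,-3.5,-0.85]],[[2.85,-0.3,0.98],[1.6,-4.2,-1]],[[3.3,-0.36,1.18],[1.9,-4.85,-1.15]],[[3.76,-0.42,1.4],[2.2,-5.5,-1.3]]])

```text
time_s: 11.5
eef_pos: [558.7, -151.6, 267.7]
tcp_rot: [0.615, 0.747, 0.224, -0.122]
ft_force: [2.1, -1.2, 1.6]
grip_width: -0.4
finger_force: 1.3
```

```bash
python3 -c "
from h import *
stat()
for q in (.93,.88,.83,.78): inc(push(q))"
```

```text
t 11.5 stand [174.4   3.2 267.7] q [-0.64  0.45  0.21  1.57  0.46  0.68] F [ 2.1 -1.2  1.6] w -0.4
[0.93, -0.07, 0.35] [0.5, -1.5, -0.4]
[1.84, -0.18, 0.77] [1.1, -2.9, -0.6]
[2.72, -0.3, 1.24] [1.7, -4.3, -0.9]
[3.58, -0.43, 1.76] [2.2, -5.6, -1.1]
```

drive_tool(increments=[[[0.47,-0.03,0.17],[0.25,-0.75,-0.2]],[[0.93,-0.07,0.35],[0.5,-1.5,-0.4]],[[1.4,-0.12,0.55],[0.8,-2.2,-0.5]],[[1.84,-0.18,0.77],[1.1,-2.9,-0.6]],[[2.3,-0.24,1.0],[1.4,-3.6,-0.75]],[[2.72,-0.3,1.24],[1.7,-4.3,-0.9]],[[3.15,-0.36,1.5],[1.95,-4.95,-1]],[[3.58,-0.43,1.76],[2.2,-5.6,-1.1]]])

```text
time_s: 12.3
eef_pos: [548.5, -112.8, 267.9]
tcp_rot: [0.615, 0.762, 0.18, -0.095]
ft_force: [2.1, -1.6, 1.4]
grip_width: 0.1
finger_force: 0.8
```

```bash
python3 -c "
from h import *
stat()
for q in (.73,.68,.63,.58): inc(push(q))
s=cam('scene'); P=cloud(s)-S; a=P@D;b=P@Y;z=P[...,2]; dark=s['img'].max(2)<60
# steel rod / electrode pixels near plane y=0
m=(abs(b)<25)&(z>20)&(z<300)&(a>-30)&(a<300)
e=m&(s['img'].min(2)>60)
for lo in range(100,260,20):
    k=m&(z>lo)&(z<lo+20); print(lo,k.sum(),np.percentile(a[k],[2,50,98]).round() if k.any() else '')"
```

```text
t 12.3 stand [134.3   2.7 267.9] q [-0.55  0.35  0.1   1.48  0.38  0.78] F [ 2.1 -1.6  1.4] w 0.1
[0.89, -0.1, 0.47] [0.7, -1.4, -0.3]
[1.75, -0.21, 0.99] [1.3, -2.8, -0.5]
[2.58, -0.32, 1.55] [1.9, -4.2, -0.7]
[3.38, -0.44, 2.16] [2.5, -5.6, -0.9]
100 104 [174. 187. 200.]
120 78 [196. 205. 214.]
140 106 [ 20. 209. 215.]
160 203 [ 26. 192. 208.]
180 215 [ 47. 173. 189.]
200 216 [ 67. 153. 169.]
220 251 [ 86. 135. 150.]
240 333 [100. 127. 139.]
```

drive_tool(increments=[[[0.45,-0.05,0.23],[0.35,-0.7,-0.15]],[[0.89,-0.1,0.47],[0.7,-1.4,-0.3]],[[1.32,-0.15,0.72],[1,-2.1,-0.4]],[[1.75,-0.2,0.99],[1.3,-2.8,-0.5]],[[2.17,-0.26,1.27],[1.6,-3.5,-0.6]],[[2.58,-0.32,1.55],[1.9,-4.2,-0.7]],[[2.98,-0.38,1.85],[2.2,-4.9,-0.8]],[[3.38,-0.44,2.16],[2.5,-5.6,-0.9]]])

```text
time_s: 13.15
eef_pos: [538.3, -74.6, 259.8]
tcp_rot: [0.615, 0.774, 0.134, -0.07]
ft_force: [1.3, -0.6, 1.9]
grip_width: -0.4
finger_force: 0.8
```

```bash
python3 -c "
from h import *
stat()
for q in (.53,.48,.43,.38): inc(push(q))"
```

```text
t 13.15 stand [ 94.8   2.1 259.8] q [-0.45  0.28  0.01  1.38  0.29  0.89] F [ 1.3 -0.6  1.9] w -0.4
[0.83, -0.1, 0.57] [0.6, -1.3, -0.1]
[1.63, -0.19, 1.18] [1.2, -2.7, -0.3]
[2.39, -0.29, 1.84] [1.8, -4.1, -0.4]
[3.12, -0.4, 2.53] [2.4, -5.4, -0.5]
```

drive_tool(increments=[[[0.42,-0.05,0.28],[0.3,-0.65,0]],[[0.83,-0.1,0.57],[0.6,-1.3,-0.1]],[[1.23,-0.15,0.87],[0.9,-2,-0.2]],[[1.63,-0.19,1.18],[1.2,-2.7,-0.3]],[[2.02,-0.24,1.5],[1.5,-3.4,-0.35]],[[2.39,-0.29,1.84],[1.8,-4.1,-0.4]],[[2.76,-0.35,2.18],[2.1,-4.75,-0.45]],[[3.12,-0.4,2.53],[2.4,-5.4,-0.5]]])

```text
time_s: 13.95
eef_pos: [528.6, -39.0, 243.6]
tcp_rot: [0.616, 0.782, 0.089, -0.046]
ft_force: [1.4, 0.1, 1.0]
grip_width: -0.1
finger_force: 0.7
```

```bash
python3 -c "
from h import *
stat()
for q in (.33,.28,.23,.18): inc(push(q))
s=cam('scene'); P=cloud(s)-S; a=P@D;b=P@Y;z=P[...,2]
m=(abs(b)<22)&(a>-60)&(a<60)
for lo in range(0,200,20):
    k=m&(z>lo)&(z<lo+20); print(lo,k.sum(),np.percentile(a[k],[2,50,98]).round() if k.any() else '')"
```

```text
t 13.95 stand [ 57.8   1.3 243.6] q [-0.34  0.23 -0.07  1.3   0.2   1.  ] F [1.4 0.1 1. ] w -0.1
[0.76, -0.07, 0.66] [0.7, -1.4, -0.1]
[1.49, -0.15, 1.36] [1.3, -2.8, -0.2]
[2.17, -0.23, 2.1] [1.9, -4.1, -0.3]
[2.82, -0.31, 2.87] [2.6, -5.5, -0.4]
0 276 [-59.  46.  59.]
20 247 [-33. -17.  45.]
40 203 [-34. -27.  45.]
60 217 [-34. -29.  45.]
80 139 [-37. -32.  47.]
100 36 [-1.  5. 11.]
120 41 [ 6. 13. 19.]
140 43 [16. 21. 27.]
160 46 [23. 30. 36.]
180 57 [30. 38. 45.]
```

drive_tool(increments=[[[0.38,-0.03,0.33],[0.35,-0.7,0]],[[0.76,-0.07,0.66],[0.7,-1.4,-0.1]],[[1.13,-0.11,1],[1,-2.1,-0.15]],[[1.49,-0.15,1.36],[1.3,-2.8,-0.2]],[[1.83,-0.19,1.72],[1.6,-3.45,-0.25]],[[2.17,-0.23,2.1],[1.9,-4.1,-0.3]],[[2.5,-0.27,2.48],[2.25,-4.8,-0.35]],[[2.82,-0.31,2.87],[2.6,-5.5,-0.4]]])

```text
time_s: 14.8
eef_pos: [520.0, -7.2, 220.3]
tcp_rot: [0.615, 0.787, 0.042, -0.022]
ft_force: [0.9, -0.3, 1.5]
grip_width: -0.0
finger_force: 0.6
```

```bash
python3 -c "
from h import *
stat()
for q in (.14,.10,.06,.03,0): inc(push(q))"
```

```text
t 14.8 stand [ 24.9   0.7 220.3] q [-0.22  0.21 -0.14  1.22  0.09  1.11] F [ 0.9 -0.3  1.5] w -0.0
[0.55, -0.04, 0.59] [0.5, -1.1, -0.0]
[1.07, -0.08, 1.2] [1.0, -2.2, -0.0]
[1.57, -0.12, 1.84] [1.5, -3.3, -0.1]
[1.92, -0.15, 2.33] [1.9, -4.1, -0.1]
[2.26, -0.18, 2.83] [2.2, -4.9, -0.1]
```

drive_tool(increments=[[[0.28,-0.02,0.29],[0.25,-0.55,0]],[[0.55,-0.04,0.59],[0.5,-1.1,0]],[[0.81,-0.06,0.89],[0.75,-1.65,0]],[[1.07,-0.08,1.2],[1,-2.2,0]],[[1.32,-0.1,1.52],[1.25,-2.75,0]],[[1.57,-0.12,1.84],[1.5,-3.3,-0.1]],[[1.75,-0.13,2.08],[1.7,-3.7,-0.1]],[[1.92,-0.15,2.3],[1.9,-4.1,-0.1]]])

```text
time_s: 15.6
eef_pos: [514.3, 13.0, 199.0]
tcp_rot: [0.615, 0.788, 0.007, -0.004]
ft_force: [-0.3, 0.6, 1.3]
grip_width: 0.2
finger_force: 0.6
```

```bash
python3 -c "
from h import *
stat()
for q in (0,): inc(push(q))"
```

```text
t 15.6 stand [  3.9   0.  199. ] q [-0.14  0.21 -0.19  1.17  0.02  1.19] F [-0.3  0.6  1.3] w 0.2
[0.39, -0.0, 0.51] [0.3, -0.8, 0.0]
```

Creep down onto the stop until the force rises.

drive_tool(increments=[[[0.1,0,0.13],[0,-0.2,0]],[[0.2,0,0.26],[0.1,-0.4,0]],[[0.3,0,0.39],[0.2,-0.6,0]],[[0.38,0,0.5],[0.3,-0.8,0]],[[0.4,0,0.6],[0.3,-0.8,0]]])

```text
time_s: 16.1
eef_pos: [513.4, 17.1, 193.6]
tcp_rot: [0.615, 0.788, 0.001, -0.0]
ft_force: [-1.2, 0.9, 10.1]
grip_width: -0.2
finger_force: 5.0
```

```bash
python3 -c "
from h import *
stat()"
```

```text
t 16.1 stand [-2.000e-01  1.000e-01  1.936e+02] q [-0.12  0.21 -0.2   1.16  0.    1.2 ] F [-1.2  0.9 10.1] w -0.2
```

drive_tool(increments=[[[0,0,0.08],[0,0,0]],[[0,0,0.08],[0,0,0]]])

```text
time_s: 16.3
eef_pos: [513.3, 17.1, 193.6]
tcp_rot: [0.615, 0.788, 0.001, 0.0]
ft_force: [-2.5, 1.8, 8.8]
grip_width: -0.3
finger_force: 4.3
```

```bash
python3 -c "
from h import *
stat()"
```

```text
t 16.3 stand [-3.000e-01  1.000e-01  1.936e+02] q [-0.12  0.21 -0.2   1.16  0.    1.2 ] F [-2.5  1.8  8.8] w -0.3
```

The height held at 193.6 mm under about 10 N, so the arm is on its stop. I lift off straight up and check.

drive_tool(increments=[[[0,0,-0.5],[0,0,0]],[[0,0,-1.5],[0,0,0]],[[0,0,-4],[0,0,0]],[[0,0,-8],[0,0,0]],[[0,0,-12],[0,0,0]],[[0,0,-15],[0,0,0]],[[0,0,-15],[0,0,0]]])

```text
time_s: 17.0
eef_pos: [515.0, 16.2, 347.5]
tcp_rot: [0.615, 0.788, 0.003, 0.003]
ft_force: [-0.2, -0.0, -0.3]
grip_width: -0.0
finger_force: 0.0
```

```bash
python3 -c "
from h import *
import pickle
stat()
s=cam('scene'); P=cloud(s)-S; a=P@D;b=P@Y;z=P[...,2]
m=(abs(b)<22)&(a>-60)&(a<60)
for lo in range(80,200,20):
    k=m&(z>lo)&(z<lo+20); print(lo,k.sum(),np.percentile(a[k],[2,50,98]).round() if k.any() else '')
m=(z>76)&(z<92)&(np.hypot(a,b)<60); print('rim',np.percentile(a[m],[1,99]),np.percentile(b[m],[1,99]),np.percentile(z[m],[5,95]))
s0=pickle.load(open('scene.pkl','rb')); d=np.abs(s['img'].astype(int)-s0['img']).max(2)
for n,(x,y) in dict(flask=(313,215),small=(175,290),dropper=(288,340),pink=(236,180)).items(): print(n,(d[y-25:y+25,x-15:x+15]>40).sum())
"
```

```text
t 17.0 stand [  0.9   1.5 347.5] q [-0.12  0.18  0.14  1.52  0.    1.2 ] F [-0.2 -0.  -0.3] w -0.0
80 166 [-37.  -1.  47.]
100 41 [-1.  3.  5.]
120 55 [-3.  3.  7.]
140 58 [-5.  5. 13.]
160 321 [-7. 26. 58.]
180 284 [-14.   3.  18.]
rim [-36.65697539  46.79276229] [-45.09289278  38.06979338] [77.03333397 87.81647592]
flask 202
small 0
dropper 0
pink 0
```

```bash
python3 -c "
from h import *
import pickle
t0=pickle.load(open('top.pkl','rb')); t=cam('top'); d=np.abs(t['img'].astype(int)-t0['img']).max(2)
for n,(x,y) in dict(flask=(271,168),small=(266,298),dropper=(351,262)).items(): print(n,(d[y-14:y+14,x-14:x+14]>35).sum())
s=cam('scene');s0=pickle.load(open('scene.pkl','rb')); d=np.abs(s['img'].astype(int)-s0['img']).max(2)
yy,xx=np.where(d[190:240,298:328]>40); print(xx.min()+298,xx.max()+298,yy.min()+190,yy.max()+190)
"
```

```text
flask 335
small 382
dropper 423
298 327 207 230
```

drive_tool(increments=[[[4,0,-1],[0,0,0]],[[8,0,-2],[0,0,0]],[[12,0,-3],[0,0,0]],[[16,0,-3],[0,0,0]],[[20,0,-3],[0,0,0]],[[24,0,-3],[0,0,0]],[[28,0,-3],[0,0,0]],[[28,0,-3],[0,0,0]]])

```text
time_s: 17.95
eef_pos: [443.2, 291.6, 370.7]
tcp_rot: [0.613, 0.79, -0.001, -0.001]
ft_force: [0.8, -0.2, 0.4]
grip_width: -0.0
finger_force: 0.0
```

```bash
python3 -c "
from h import *
import pickle
t0=pickle.load(open('top.pkl','rb')); t=cam('top'); d=np.abs(t['img'].astype(int)-t0['img']).max(2)
for n,(x,y) in dict(flask=(271,168),small=(266,298),dropper=(351,262)).items(): print(n,(d[y-14:y+14,x-14:x+14]>35).sum())
s=cam('scene');s0=pickle.load(open('scene.pkl','rb')); d=np.abs(s['img'].astype(int)-s0['img']).max(2)
for c in (s0,s):
    g=cv2.cvtColor(c['img'],cv2.COLOR_RGB2GRAY)[185:240,295:335]; m=(g>165).astype(np.uint8); k=cv2.connectedComponentsWithStats(m); i=1+np.argmax(k[2][1:,4]); print(k[2][i],k[3][i])
print('flask diff',(d[185:240,295:330]>40).sum())
stat()
"
```

```text
flask 0
small 0
dropper 0
[  6  27  25  18 357] [18.01680672 35.96358543]
[ 6 35 18 10 87] [13.34482759 40.57471264]
flask diff 261
t 18.05 stand [-280.4   -0.9  371.2] q [0.42 0.23 0.25 1.6  0.   1.75] F [-0.2 -0.3 -0.3] w -0.1
```

The top view shows all three bystanders unchanged, so the change in the scene view is just the electrode arm now standing in front of the flask. Handing in.

```bash
python3 -c "
from workcell import bot
print(bot.hand_in())"
```

```text
the job is handed in; nothing more can be done
None
```

The job is handed in at about 18 s: the beaker is home against the back of the bay, the electrode arm is down on its stop with the electrode in the beaker, and the flask, small beaker and dropper bottle haven't moved; the judge's verdict was not shown.

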